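# Lay a carton of screws down on its board

### The job

A carton of screws, too wide to grip, stands on the bench in front of a low board. Slide it along the bench until its foot is squarely up against the near edge of the board, tip it over that edge so that it lies on its side on the board, then slide it home against the fence, press it there with about 10 N for about a second so that it beds flat, and leave it there. The card is thin: never push on the carton with more than 20 N, and leave the other things on the bench where they are.

Things in the scene. Friction and masses are not known exactly. Their poses are not given: they have to be found in the camera images.
- board: Brown wooden board fixed on the bench, 238 mm long (its x), 180 mm wide (y), 12 mm thick. Origin on its underside (bench level), z up. Its near edge, a vertical step 12 mm high, is the stop: the line x = -110 mm of this frame; the board ends at x = +128 mm. The carton is to be pushed along +x.
- fence: Pale rigid wooden fence fixed across the board's far end, 18 mm thick, 180 mm long, 60 mm high. Origin at the foot of the middle of its face that looks at the carton, on the board's top (board frame x = +110 mm, z = 12 mm); axes parallel to the board's, +x away from the carton.
- carton: Loose brown carton, tape over its top, 95 mm deep (x), 110 wide (y), 150 tall (z), 0.5 to 0.9 kg evenly spread, smooth (friction about 0.3). Origin: centre of its underside; z to its taped top, +x face looks at the board (to 0.3 rad). Starts upright, 30 to 80 mm short of the board's near edge. Finally its +x face is down on the board, its taped top against the fence.
- sealant: Bystander: white sealant cartridge with a nozzle, 48 mm thick, 235 mm tall, standing loose beyond the fence. Origin at the centre of its foot.
- tape: Bystander: roll of brown tape lying flat, 90 mm across, 24 mm high, loose beside the board. Origin at the centre of its underside.
- smallbox: Bystander: grey card box 70 x 100 x 55 mm, loose beside the board. Origin at the centre of its underside.
- hammer: Bystander: hammer lying loose on the bench between the board and the robot's left side. Origin on its underside, near the middle.
Mind the look-alikes: they are no part of the job. Of the things like the carton, leave any that is green; of the rest the larger one is meant.

How it is judged (in metres and radians):
On the way, in this order (a step that is already met when the one before it is completed fails the run):
1. the carton stands upright with its foot squarely against the board's near edge (within 6 mm and 0.1 rad) (x of carton in the frame of board above -0.1635 m and angle between carton's own z axis and vertical below 0.08 rad and height (world z) of carton below 0.004 m and angle between the x axis of carton and the x axis of board, either way round below 0.1 rad), for 0.2 s.
2. the carton lies on its side on the board, the face that looked at the board downward (angle between carton's own x axis and vertical above 3.08 rad and height (world z) of carton above 0.055 m and linear speed of carton below 0.05 m/s), for 0.2 s.
3. the lying carton is pressed against the fence with 4 to 20 N for half a second (contact force between carton and fence above 4 N and angle between carton's own x axis and vertical above 3.08 rad), for 0.5 s.
At the end, for the whole second after the job is handed in: The carton lies at rest on the side that first looked at the board, flat on the board (within 0.06 rad), its taped top against the fence (within 4 mm), square to it (within 0.06 rad) and not more than 40 mm off the board's middle line (angle between carton's own x axis and vertical above 3.08 rad and x of carton in the frame of fence between -0.154 and -0.145 m and y of carton in the frame of fence between -0.04 and 0.04 m and angle between the z axis of carton and the x axis of board, either way round below 0.06 rad and linear speed of carton below 0.01 m/s); the robot touches nothing.
It fails at once if the carton is pushed by the robot, or against the fence, with more than 20 N (contact force between any of the arm, the fingers and carton above 20 N or contact force between carton and fence above 20 N).
It fails at once if a bystander is moved by more than 20 mm or knocked over (distance of any of sealant, tape, smallbox, hammer from where it was at the start of the episode above 0.02 m or angle between sealant's own z axis and vertical above 0.3 rad).
It also fails if it takes over 72 s, if anything falls off the work surface, if the arm or the gripper's body presses on something with over 40 N, if the wrist force passes 120 N, or if a joint passes its speed limit or range.

### The arm

A 6-joint arm with a two-finger parallel gripper is mounted at the origin on the work surface. World frame = base frame: x ahead of the robot, y to its left, z up, the work surface at z = 0. Lengths are in mm, angles in rad, forces in N, time in s.
With the tool pointing down it reaches from about 325 to 850 mm from the base axis. Payload 15.5 kg.
Tool frame: the origin (TCP) lies between the finger pads; the fingertips stand 25 mm ahead of it and the grasp point (between the pads) lies 6 mm ahead of it; x points along the fingers, y is the direction in which the jaws open and shut, and the axes are right-handed (so a half turn about x gives the same grasp; the last joint's range is limited). The gripper opens to 91 mm and grips with 3 to 60 N. Pads are 32 mm wide; open, the fingers measure 118 mm over their backs; the gripper's body (76 mm by 178 mm) begins 60 mm behind the grasp point.
Start: joints at [1.145, 0.494, 1.345, -0, 1.302, -0.096], TCP at [202.995, 591.117, 238.915] pointing down, gripper open.
Joint ranges: [-2.91, 2.91], [-0.82, 2.16], [0.22, 2.67], [-1.22, 4.37], [0.12, 2.79], [-3.08, 3.08]. Speed limits (rad/s): [1.89, 1.89, 2.57, 3.01, 3.01, 3.01].

### API

Orientations are given as a rotation vector (axis times angle).
In Python, from station import arm gives the robot as it stands.
- The arm moves only by the tool send_rows, never from a script. Its argument "rows" is a list of rows, each a list of 7 numbers: the opening, from -1 (shut) to 1 (fully open), then the shift along the world's x, y, z in m, then the turn, a rotation vector about the world's x, y, z in rad. In form: [[hand, tx, ty, tz, wx, wy, wz], ...]. A call has 1 to 20 rows; each row is the pose to reach, as a shift and turn from the pose measured when the call began; what a row does not reach only later rows make up. A row lasts 1/12 s, in which the tool goes at most 41.7 mm and 7.16 degrees, less where a joint would pass 70% of its speed; a pose out of reach is approached as far as the arm can. A call with a gripper value outside its range is refused whole. The fingers move at their own pace and stop on an object; "newtons" is the grip in N (left out, the last holds). Time passes only in rows, so rows that repeat a pose let the fingers close. It gives the time, the measured TCP pose, the force and the opening at its end, in the units of the state.
- arm.get_state(): the state, without advancing time (a new reading comes with each control period).
- arm.read_camera(name): name is "side" or "top" or "wrist"; returns (picture, depth): 480x640x3 uint8, red, green, blue; 480x640 float32, mm along the optical axis (not along the pixel's ray), 0 where there is no reading.
- arm.camera_params(name): a dict with "mtx" (3x3 intrinsics, pixels), "R" (3x3) and "t" (3): a world point X has camera coordinates R X + t. Camera axes: x right, y down, z forward; pixel columns grow to the right and rows downward; lengths in mm; the calibration is good to about 2 mm. The wrist camera is an equidistant fisheye: a pixel r from the principal point sees the ray r / f radians off the axis. A picture is of the moment at which its call begins: read the wrist's pose just before it. camera_params takes no time and is no camera call; for the wrist camera it gives the pose at the moment of the call.
- arm.job_done(): hands the job in, once; it reports no verdict.
The state is a dict: "time": time; "q": joint angles; "joint_velocities": joint speeds; "tau": joint torques, N m; "tcp_pos": TCP position; "tool_rot": TCP orientation; "ft_force": force on the tool from outside, world axes, zero at the start; "wrist_torque": the same for the moment, N m; "finger_gap": finger opening in mm.
Only numpy, scipy, OpenCV 4.12 (cv2) and the standard library are available. Lean on these libraries where they do the work, as an engineer would, in place of code of your own. Each camera call takes 0.05 s, during which the arm holds its last target.

## Working session

There is one attempt and no reset: what is moved stays moved. The work goes in short steps, Python scripts to look and compute and a tool call to move; the robot and the scene stay as the last step left them, time stands still between calls to the robot, and variables do not carry over. Pictures are saved under pics/ and viewed, and the job is handed in when it is done.

Besides the shell and the picture viewer there is one more tool, called after "Request:" as name(argument=value, ...), one argument or row to a line, values as JSON. send_rows: Moves the arm, as the interface text tells. Its arguments: {"type":"object","properties":{"rows":{"type":"array"},"newtons":{"type":"number"}},"required":["rows"]}

```bash
ls; mkdir -p pics
cat > h.py <<'E'
import numpy as np, cv2
from station import arm
def snap(n,tag):
    p,d=arm.read_camera(n); cv2.imwrite(f'pics/{tag}.png',p[:,:,::-1]); np.save(f'pics/{tag}_d.npy',d); return p,d
def cloud(n,d):
    c=arm.camera_params(n);K=np.array(c['mtx']);R=np.array(c['R']);t=np.array(c['t']).ravel()
    v,u=np.mgrid[:480,:640]
    X=np.stack([(u-K[0,2])/K[0,0]*d,(v-K[1,2])/K[1,1]*d,d],-1)
    return (X-t)@R
E
python3 - <<'E'
from h import *
s=arm.get_state();print(s)
for n in('top','side'):
    p,d=snap(n,n+'0'); print(n,{k:np.round(v,3).tolist() for k,v in arm.camera_params(n).items()},(d>0).mean())
E
```

```text
pics
{'time': 0.0, 'q': array([ 1.14448879e+00,  4.94153364e-01,  1.34612941e+00,  2.10481786e-05,
        1.30250596e+00, -9.55014750e-02]), 'joint_velocities': array([ 1.43256573e-03,  6.42569872e-04, -1.02327151e-03, -1.62870662e-03,
       -1.14674165e-03,  2.94832100e-05]), 'tau': array([-9.83866048e-04, -8.78876638e+01, -3.81835663e+01,  7.03735789e-02,
        5.40516211e-02, -8.37218840e-05]), 'tcp_pos': array([202.84939286, 590.79541028, 238.35737534]), 'tool_rot': array([ 0.25870939,  1.55549021, -0.26052323]), 'ft_force': array([-0.78200315, -0.19811855, -0.58321541]), 'wrist_torque': array([-0.01462482, -0.01392716,  0.00936732]), 'finger_gap': 91.20941582307735}
top {'mtx': [[576.188, 0.0, 314.449], [0.0, 576.188, 229.069], [0.0, 0.0, 1.0]], 'R': [[-0.017, -1.0, -0.02], [-0.995, 0.019, -0.093], [0.093, 0.019, -0.995]], 't': [34.05, 544.001, 1403.236]} 0.9961751302083334
side {'mtx': [[545.426, 0.0, 314.892], [0.0, 545.426, 239.863], [0.0, 0.0, 1.0]], 'R': [[0.978, -0.207, 0.003], [-0.152, -0.731, -0.665], [0.139, 0.65, -0.747]], 't': [-516.991, 95.376, 1228.04]} 0.99630859375
```

View pics/top0.png

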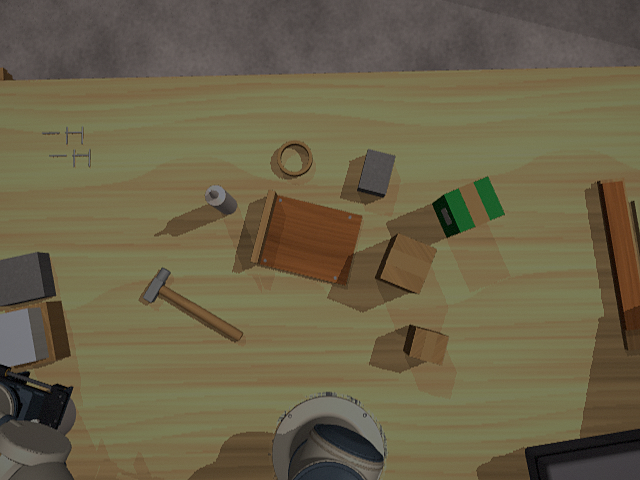

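View pics/side0.png

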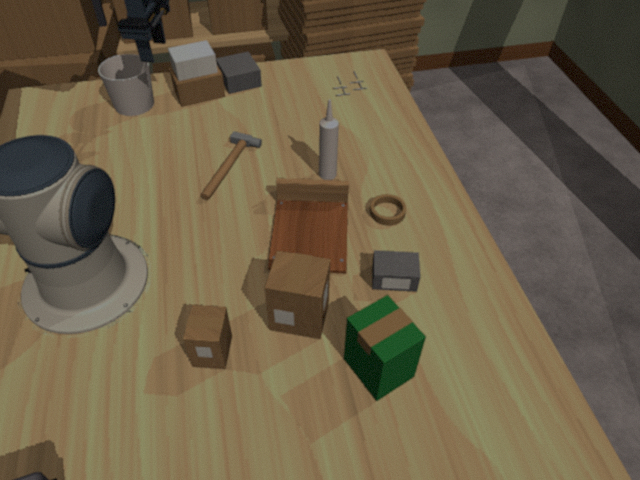

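The top view shows the board around (310,238), the fence at its left end (265,228), the carton at (406,264), the green look-alike at (468,207) and the small one at (427,345). The push direction is image-left, about world +y. Next I'll measure with the depth data.

Run:
```python
from h import *
def rect(pts): 
    r=cv2.minAreaRect(pts.astype(np.float32)); return np.round(cv2.boxPoints(r),1).tolist(),np.round(r[0],1),np.round(r[1],1),round(r[2],2)
p=cv2.imread('pics/top0.png');d=np.load('pics/top0_d.npy');C=cloud('top',d)
def reg(u0,u1,v0,v1,z0,z1,name):
    m=np.zeros((480,640),bool);m[v0:v1,u0:u1]=1
    m&=(C[...,2]>z0)&(C[...,2]<z1)
    m=m.astype(np.uint8);n,l,st,c=cv2.connectedComponentsWithStats(m)
    k=1+np.argmax(st[1:,4]);X=C[l==k]
    print(name,len(X),'z',np.percentile(X[:,2],[5,50,95]).round(1));print('  ',*rect(X[:,:2]))
reg(230,375,180,300,5,25,'board')
reg(230,300,180,280,55,90,'fencetop')
reg(370,445,225,300,135,165,'carton top')
reg(430,510,170,240,60,220,'green')
reg(400,455,320,370,40,150,'small')
reg(350,400,145,200,40,70,'smallbox')
reg(265,320,135,185,10,40,'tape')
reg(200,240,180,220,60,260,'sealant')
reg(130,250,260,350,8,60,'hammer')
```

```text
board 6223 z [ 6.9 11.6 16.8]
   [[400.29998779296875, -51.20000076293945], [578.5999755859375, -99.5], [637.2000122070312, 116.5], [458.8999938964844, 164.89999389648438]] [518.8  32.7] [223.9 184.8] 74.82
fencetop 610 z [62.7 71.6 76.4]
   [[460.1000061035156, 162.0], [634.0, 116.0999984741211], [639.0, 134.8000030517578], [465.0, 180.60000610351562]] [549.5 148.4] [ 19.3 179.9] 75.24
carton top 2106 z [145.1 149.5 153.9]
   [[381.70001220703125, -209.60000610351562], [483.29998779296875, -253.89999389648438], [522.0, -165.10000610351562], [420.3999938964844, -120.80000305175781]] [ 451.8 -187.4] [ 96.8 110.8] 66.45
green 2396 z [ 90.5 148.7 153.2]
   [[516.5999755859375, -304.1000061035156], [558.7999877929688, -409.20001220703125], [648.0, -373.29998779296875], [605.7000122070312, -268.20001220703125]] [ 582.3 -338.7] [ 96.1 113.3] 21.92
small 1176 z [ 66.9 105.4 110.2]
   [[218.8000030517578, -261.8999938964844], [284.1000061035156, -281.5], [307.0, -205.1999969482422], [241.6999969482422, -185.6999969482422]] [ 262.9 -233.6] [79.6 68.2] 73.32
smallbox 1175 z [49.1 54.4 58.9]
   [[622.0, -150.3000030517578], [720.5, -177.60000610351562], [739.0999755859375, -110.30000305175781], [640.7000122070312, -83.0]] [ 680.6 -130.3] [ 69.8 102.2] 74.5
tape 416 z [14.1 22.3 28.3]
   [[678.5999755859375, 29.700000762939453], [767.2000122070312, 25.600000381469727], [771.2999877929688, 114.0999984741211], [682.5999755859375, 118.0999984741211]] [724.9  71.9] [88.5 88.7] 87.38
sealant 534 z [ 77.3 171.  209.4]
   [[586.5, 220.60000610351562], [632.5, 219.60000610351562], [633.4000244140625, 266.3999938964844], [587.4000244140625, 267.29998779296875]] [610.  243.5] [46.8 46. ] 88.87
hammer 1366 z [14.4 23.4 29.4]
   [[272.3999938964844, 214.10000610351562], [356.8999938964844, 177.60000610351562], [461.1000061035156, 418.20001220703125], [376.70001220703125, 454.79998779296875]] [366.8 316.2] [262.2  92. ] 66.58
```

```bash
cat >> h.py <<'E'
from scipy.spatial.transform import Rotation as Ro
U=np.array([np.cos(np.radians(75)),np.sin(np.radians(75))]);V=np.array([-U[1],U[0]])
def sv(p): return U@p[:2],V@p[:2]
def xy(s,v): return s*U+v*V
def st():
    s=arm.get_state();R=Ro.from_rotvec(s['tool_rot']).as_matrix()
    print('t',round(s['time'],2),'tcp',s['tcp_pos'].round(1),'sv',np.round(sv(s['tcp_pos']),1),'F',s['ft_force'].round(2),'Fs',round(U@s['ft_force'][:2],2),'gap',round(s['finger_gap'],1),'toolx',R[:,0].round(3),'tooly yaw',round(np.degrees(np.arctan2(R[1,1],R[0,1])),2),'q',s['q'].round(2)); return s,R
def turn(yaws=(-15,165)):
    s,R=st()
    for y in yaws:
        c,sn=np.cos(np.radians(y)),np.sin(np.radians(y))
        x=np.array([0,0,-1.]);yy=np.array([c,sn,0]);T=np.stack([x,yy,np.cross(x,yy)],1)
        print(y,Ro.from_matrix(T@R.T).as_rotvec().round(4))
E
python3 - <<'E'
from h import *
turn(); s=arm.get_state(); print(xy(-165,-486)-s['tcp_pos'][:2])
E
```

```text
t 0.1 tcp [202.9 590.8 238.4] sv [623.2 -43. ] F [ 0.08  0.19 -0.08] Fs 0.2 gap 91.0 toolx [-0.    -0.001 -1.   ] tooly yaw 71.05 q [ 1.14  0.49  1.35 -0.    1.3  -0.1 ]
-15 [ 5.0000e-04 -1.2000e-03 -1.5018e+00]
165 [1.2000e-03 5.0000e-04 1.6398e+00]
[ 223.87013684 -875.98590436]
```

Request:
send_rows(
  rows=[
    [0.3,0.112,-0.438,0,0,0,-0.75],
    [0.3,0.112,-0.438,0,0,0,-0.75],
    [0.3,0.112,-0.438,0,0,0,-0.75],
    [0.3,0.112,-0.438,0,0,0,-0.75],
    [0.3,0.112,-0.438,0,0,0,-0.75],
    [0.3,0.112,-0.438,0,0,0,-0.75],
    [0.3,0.112,-0.438,0,0,0,-0.75],
    [0.3,0.112,-0.438,0,0,0,-0.75],
    [0.3,0.112,-0.438,0,0,0,-0.75],
    [0.3,0.112,-0.438,0,0,0,-0.75],
    [0.3,0.112,-0.438,0,0,0,-0.75],
  ],
)

```text
time: 1.02
tcp_pos: [314.6, 150.8, 238.4]
tool_rot: [0.84, 1.403, -0.842]
ft_force: [1.2, 0.4, -0.9]
finger_gap: 59.4
```

Run:
```python
from h import *
turn((-15,)); s=arm.get_state(); print(xy(-165,-486)-s['tcp_pos'][:2])
```

```text
t 1.02 tcp [314.6 150.8 238.4] sv [ 227.1 -264.9] F [ 1.19  0.42 -0.85] Fs 0.72 gap 59.4 toolx [-0.001 -0.001 -1.   ] tooly yaw 28.09 q [ 0.28  0.1   1.96 -0.    1.08 -0.21]
-15 [ 1.00e-04 -1.10e-03 -7.52e-01]
[ 112.10807837 -435.95555636]
```

Request:
send_rows(
  rows=[
    [0.3,0.112,-0.436,0,0,-0.001,-0.752],
    [0.3,0.112,-0.436,0,0,-0.001,-0.752],
    [0.3,0.112,-0.436,0,0,-0.001,-0.752],
    [0.3,0.112,-0.436,0,0,-0.001,-0.752],
    [0.3,0.112,-0.436,0,0,-0.001,-0.752],
    [0.3,0.112,-0.436,0,0,-0.001,-0.752],
    [0.3,0.112,-0.436,0,0,-0.001,-0.752],
    [0.3,0.112,-0.436,0,0,-0.001,-0.752],
    [0.3,0.112,-0.436,0,0,-0.001,-0.752],
    [0.3,0.112,-0.436,0,0,-0.001,-0.752],
    [0.3,0.112,-0.436,0,0,-0.001,-0.752],
    [0.3,0.112,-0.436,0,0,-0.001,-0.752],
    [0.3,0.112,-0.436,0,0,-0.001,-0.752],
    [0.3,0.112,-0.436,0,0,-0.001,-0.752],
  ],
)

```text
time: 2.18
tcp_pos: [426.2, -284.9, 237.9]
tool_rot: [1.4, 1.075, -1.401]
ft_force: [-1.4, 0.7, 0.1]
finger_gap: 58.9
```

Run:
```python
from h import *
turn((-15,)); s=arm.get_state(); print(xy(-165,-486)-s['tcp_pos'][:2])
snap('top','top1');snap('side','side1')
```

```text
t 2.18 tcp [ 426.2 -284.9  237.9] sv [-164.9 -485.4] F [-1.37  0.74  0.07] Fs 0.36 gap 58.9 toolx [-0.001  0.001 -1.   ] tooly yaw -15.05 q [-0.71  0.34  1.62 -0.    1.19 -0.44]
-15 [-0.0008 -0.001   0.0008]
[ 0.56876603 -0.24986969]
```

View pics/side1.png

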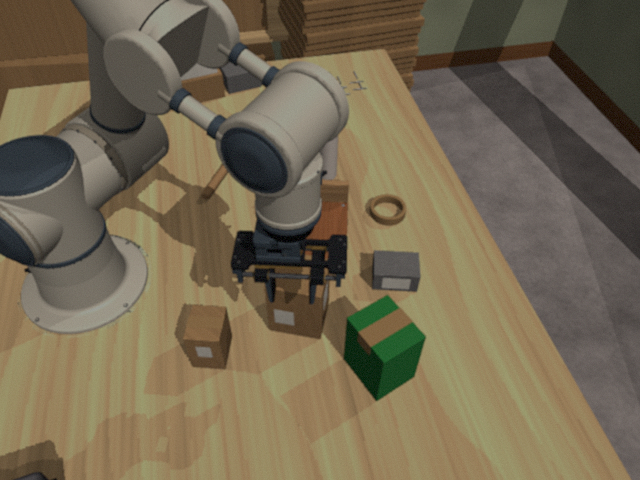

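Request:
send_rows(
  rows=[
    [0.3,0.0005,0,-0.04,0,0,0],
    [0.3,0.0005,0,-0.08,0,0,0],
    [0.3,0.0005,0,-0.11,0,0,0],
    [0.3,0.0005,0,-0.128,0,0,0],
    [0.3,0.0005,0,-0.128,0,0,0],
    [0.3,0.0005,0,-0.128,0,0,0],
  ],
)

```text
time: 2.78
tcp_pos: [426.4, -282.7, 110.4]
tool_rot: [1.398, 1.078, -1.399]
ft_force: [0.6, 0.3, 0.6]
finger_gap: 58.8
```

Request:
send_rows(
  rows=[
    [0.3,0.0026,0.0097,0,0,0,0],
    [0.3,0.0052,0.0193,0,0,0,0],
    [0.3,0.0067,0.0251,0,0,0,0],
    [0.3,0.0083,0.0309,0,0,0,0],
    [0.3,0.0098,0.0367,0,0,0,0],
    [0.3,0.0114,0.0425,0,0,0,0],
    [0.3,0.0129,0.0483,0,0,0,0],
    [0.3,0.0145,0.0541,0,0,0,0],
    [0.3,0.016,0.0599,0,0,0,0],
    [0.3,0.0176,0.0657,0,0,0,0],
    [0.3,0.0191,0.0715,0,0,0,0],
    [0.3,0.0207,0.0773,0,0,0,0],
    [0.3,0.0207,0.0773,0,0,0,0],
    [0.3,0.0207,0.0773,0,0,0,0],
  ],
)

```text
time: 3.95
tcp_pos: [446.9, -204.7, 110.2]
tool_rot: [1.398, 1.079, -1.399]
ft_force: [0.5, -0.3, -0.3]
finger_gap: 59.3
```

Run:
```python
from h import *
st();snap('top','top2');snap('side','side2')
```

```text
t 3.95 tcp [ 446.9 -204.7  110.2] sv [ -82.1 -484.7] F [ 0.47 -0.27 -0.34] Fs -0.14 gap 59.3 toolx [-0.003  0.003 -1.   ] tooly yaw -14.86 q [-0.55  0.49  1.81  0.    0.84 -0.29]
```

View pics/side2.png

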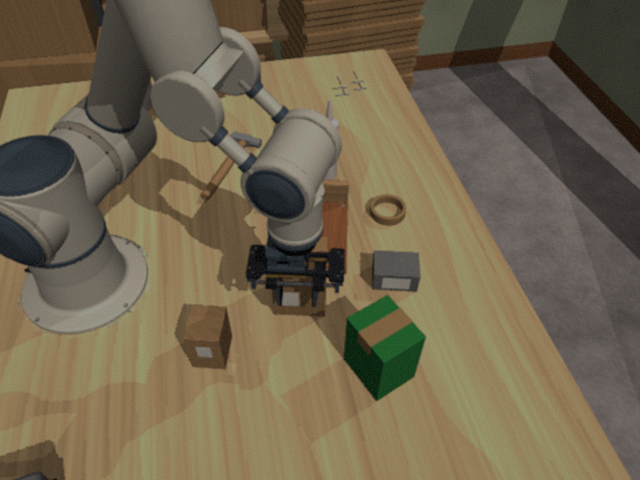

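View pics/top2.png

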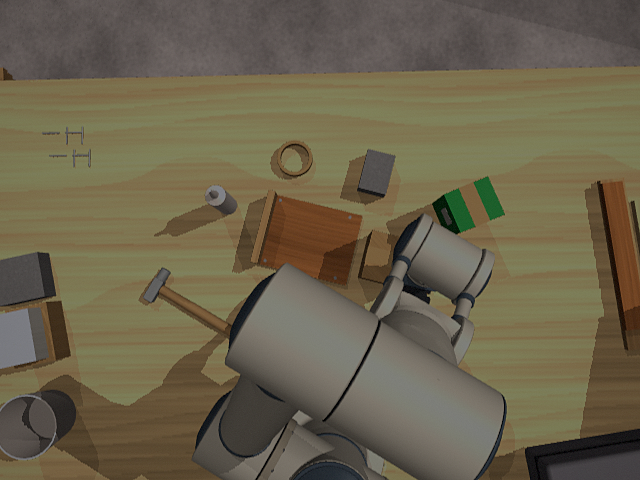

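The carton's front top edge is visible at about (365,232–278) in the top view, near the board edge. I'll measure it.

```bash
cat >> h.py <<'E'
def frontedge(tag,u0=300,u1=400,v0=215,v1=300,z0=135,z1=160):
    d=np.load(f'pics/{tag}_d.npy');C=cloud('top',d)[v0:v1,u0:u1].reshape(-1,3)
    C=C[(C[:,2]>z0)&(C[:,2]<z1)];s=C[:,:2]@U;v=C[:,:2]@V
    if len(C)<30: print('few',len(C));return
    b=np.round(v/4);pts=[]
    for k in np.unique(b):
        m=b==k
        if m.sum()>=4: pts.append((k*4,s[m].max()))
    pts=np.array(pts);q=pts[3:-3];f=np.polyfit(q[:,0],q[:,1],1)
    print('n',len(C),'z',np.median(C[:,2]).round(1),'v',pts[0,0],pts[-1,0],'front s mid',round(np.median(q[:,1]),1),'yaw err rad',round(np.arctan(f[0]),3))
E
python3 - <<'E'
from h import *
frontedge('top2')
frontedge('top0',370,445,225,300)
E
```

```text
n 1288 z 149.5 v -540.0 -428.0 front s mid 32.5 yaw err rad -0.002
n 2106 z 149.5 v -544.0 -424.0 front s mid -15.0 yaw err rad 0.138
```

Request:
send_rows(
  rows=[
    [0.3,0.0012,0.0044,0,0,0,0],
    [0.3,0.0023,0.0087,0,0,0,0],
    [0.3,0.0034,0.0126,0,0,0,0],
    [0.3,0.0043,0.0159,0,0,0,0],
    [0.3,0.0049,0.0184,0,0,0,0],
    [0.3,0.0049,0.0184,0,0,0,0],
  ],
)

```text
time: 4.55
tcp_pos: [451.9, -186.1, 110.2]
tool_rot: [1.398, 1.079, -1.399]
ft_force: [0.2, 0.8, -0.3]
finger_gap: 59.4
```

Run:
```python
from h import *
st();snap('top','top3');frontedge('top3')
```

```text
t 4.55 tcp [ 451.9 -186.1  110.2] sv [ -62.8 -484.7] F [ 0.17  0.81 -0.27] Fs 0.82 gap 59.4 toolx [-0.003  0.003 -1.   ] tooly yaw -14.87 q [-0.51  0.49  1.82  0.    0.84 -0.26]
n 1175 z 149.5 v -540.0 -428.0 front s mid 50.8 yaw err rad -0.003
```

Request:
send_rows(
  rows=[
    [0.3,0.0003,0.001,0,0,0,0],
    [0.3,0.0005,0.002,0,0,0,0],
    [0.3,0.0008,0.003,0,0,0,0],
    [0.3,0.0008,0.003,0,0,0,0],
  ],
)

```text
time: 4.93
tcp_pos: [452.7, -183.3, 110.2]
tool_rot: [1.398, 1.079, -1.399]
ft_force: [0.4, -2.7, -0.7]
finger_gap: 59.4
```

Request:
send_rows(
  rows=[
    [0.3,0.0003,0.001,0,0,0,0],
    [0.3,0.0005,0.002,0,0,0,0],
    [0.3,0.0005,0.002,0,0,0,0],
  ],
)

```text
time: 5.18
tcp_pos: [453.2, -181.1, 110.2]
tool_rot: [1.398, 1.079, -1.399]
ft_force: [0.0, -3.0, -0.4]
finger_gap: 59.3
```

Run:
```python
from h import *
st();snap('top','top4');frontedge('top4');snap('side','side4')
```

```text
t 5.18 tcp [ 453.2 -181.1  110.2] sv [ -57.7 -484.6] F [ 0.02 -2.97 -0.39] Fs -2.86 gap 59.3 toolx [-0.003  0.003 -1.   ] tooly yaw -14.88 q [-0.5   0.49  1.82  0.    0.84 -0.24]
n 1151 z 149.4 v -540.0 -428.0 front s mid 55.9 yaw err rad 0.001
```

View pics/top4.png

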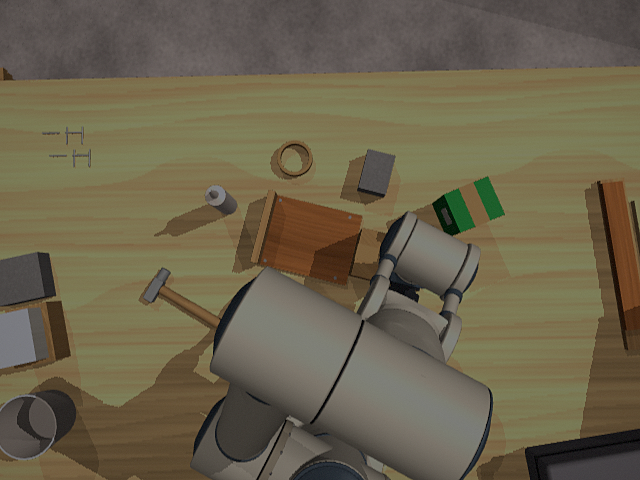

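Request:
send_rows(
  rows=[
    [0.3,0.0003,0.001,0,0,0,0],
    [0.3,0.0005,0.002,0,0,0,0],
    [0.3,0.0005,0.002,0,0,0,0],
    [0.3,0.0005,0.002,0,0,0,0],
  ],
)

```text
time: 5.62
tcp_pos: [453.8, -179.7, 110.4]
tool_rot: [1.398, 1.078, -1.399]
ft_force: [-3.4, -8.2, 4.2]
finger_gap: 59.4
```

Run:
```python
from h import *
st();snap('top','top5');frontedge('top5');snap('side','side5')
```

```text
t 5.62 tcp [ 453.8 -179.7  110.4] sv [ -56.1 -484.9] F [-3.42 -8.24  4.19] Fs -8.84 gap 59.4 toolx [-0.002  0.002 -1.   ] tooly yaw -14.85 q [-0.5   0.49  1.82  0.    0.84 -0.24]
n 1141 z 149.7 v -540.0 -428.0 front s mid 57.4 yaw err rad -0.005
```

View pics/side5.png

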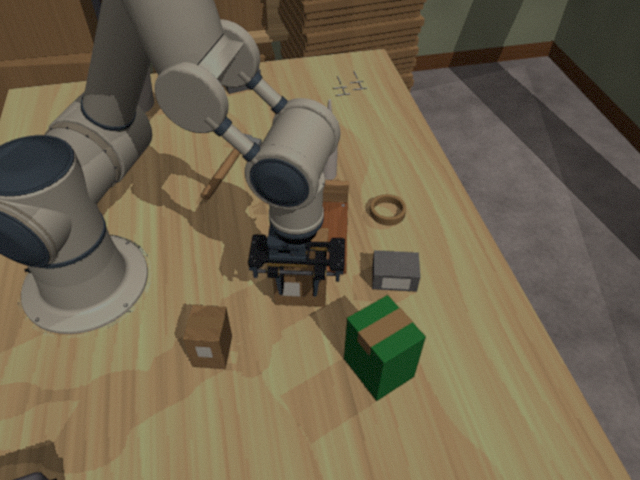

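Foot contact is confirmed: the force rose to about 9 N while the carton was still upright and square. Next I back off, raise the fingers and tip it along an arc.

Request:
send_rows(
  rows=[
    [0.3,-0.0015,-0.006,0,0,0,0],
    [0.3,-0.002,-0.008,0,0,0,0],
    [0.3,-0.002,-0.008,0,0,0,0],
    [0.3,-0.002,-0.008,0.02,0,0,0],
    [0.3,-0.002,-0.008,0.04,0,0,0],
    [0.3,-0.002,-0.008,0.04,0,0,0],
  ],
)

```text
time: 6.22
tcp_pos: [453.0, -188.2, 153.0]
tool_rot: [1.398, 1.075, -1.397]
ft_force: [1.8, -0.2, 1.2]
finger_gap: 59.5
```

Run:
```python
from h import *
st();snap('top','top6');frontedge('top6')
```

```text
t 6.22 tcp [ 453.  -188.2  153. ] sv [ -64.6 -486.2] F [ 1.84 -0.19  1.21] Fs 0.29 gap 59.5 toolx [ 0.001  0.    -1.   ] tooly yaw -14.87 q [-0.52  0.42  1.77  0.    0.94 -0.26]
n 1430 z 149.6 v -540.0 -428.0 front s mid 56.5 yaw err rad -0.0
```

Request:
send_rows(
  rows=[
    [0.3,0.0011,0.004,0,0,0,0],
    [0.3,0.0021,0.0077,0,0,0,0],
    [0.3,0.003,0.011,0.0026,0,0,0],
    [0.3,0.0038,0.0143,0.0052,0,0,0],
    [0.3,0.0047,0.0176,0.0078,0,0,0],
    [0.3,0.0056,0.021,0.0101,0,0,0],
    [0.3,0.0066,0.0245,0.0125,0,0,0],
    [0.3,0.0075,0.028,0.0148,0,0,0],
    [0.3,0.0075,0.028,0.0148,0,0,0],
  ],
)

```text
time: 7.02
tcp_pos: [460.3, -159.4, 167.0]
tool_rot: [1.398, 1.075, -1.397]
ft_force: [-1.0, -1.1, -0.5]
finger_gap: 59.2
```

Run:
```python
from h import *
st();snap('top','top7');frontedge('top7');snap('side','side7')
```

```text
t 7.02 tcp [ 460.3 -159.4  167. ] sv [ -34.8 -485.9] F [-0.97 -1.09 -0.45] Fs -1.3 gap 59.2 toolx [ 0.001  0.001 -1.   ] tooly yaw -14.84 q [-0.46  0.4   1.77  0.    0.98 -0.2 ]
n 1134 z 151.8 v -540.0 -428.0 front s mid 80.3 yaw err rad -0.009
```

View pics/side7.png

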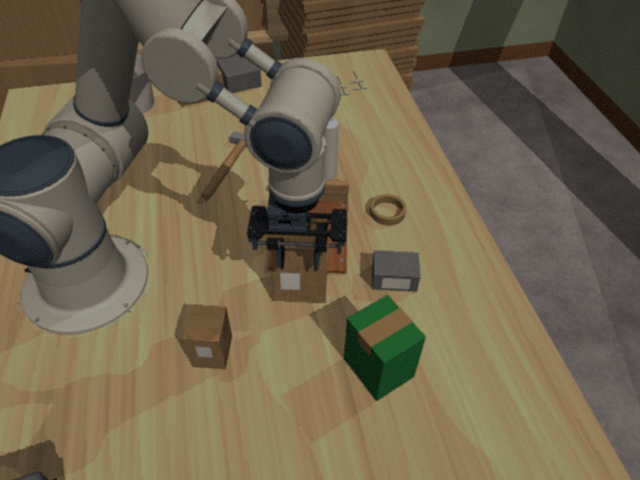

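Request:
send_rows(
  rows=[
    [0.3,0.001,0.0037,0.002,0,0,0],
    [0.3,0.002,0.0074,0.004,0,0,0],
    [0.3,0.003,0.011,0.006,0,0,0],
    [0.3,0.004,0.015,0.0077,0,0,0],
    [0.3,0.005,0.0188,0.0093,0,0,0],
    [0.3,0.006,0.0225,0.011,0,0,0],
    [0.3,0.0071,0.0265,0.0123,0,0,0],
    [0.3,0.0081,0.0305,0.0136,0,0,0],
    [0.3,0.0092,0.0344,0.0148,0,0,0],
    [0.3,0.0103,0.0385,0.0158,0,0,0],
    [0.3,0.0113,0.0425,0.0167,0,0,0],
    [0.3,0.0124,0.0465,0.0176,0,0,0],
    [0.3,0.0124,0.0465,0.0176,0,0,0],
  ],
)

```text
time: 8.2
tcp_pos: [472.8, -112.7, 184.4]
tool_rot: [1.398, 1.076, -1.396]
ft_force: [-0.2, -1.9, 0.7]
finger_gap: 59.2
```

Run:
```python
from h import *
st();snap('top','top8');snap('side','side8')
```

```text
t 8.2 tcp [ 472.8 -112.7  184.4] sv [  13.5 -485.8] F [-0.19 -1.93  0.71] Fs -1.92 gap 59.2 toolx [ 0.001  0.001 -1.   ] tooly yaw -14.82 q [-0.36  0.37  1.75  0.    1.02 -0.1 ]
```

View pics/side8.png

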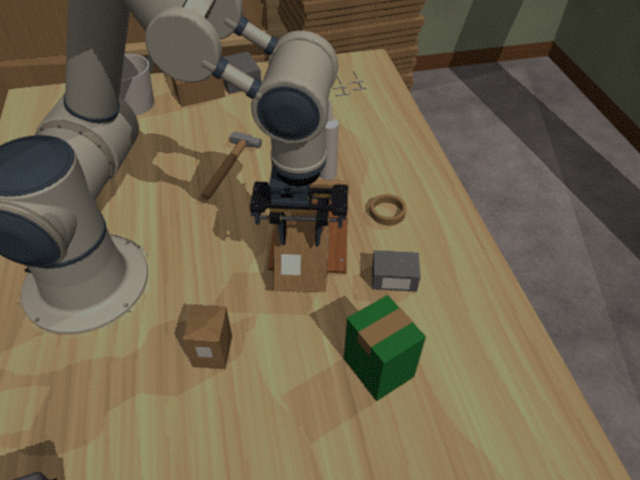

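View pics/top8.png

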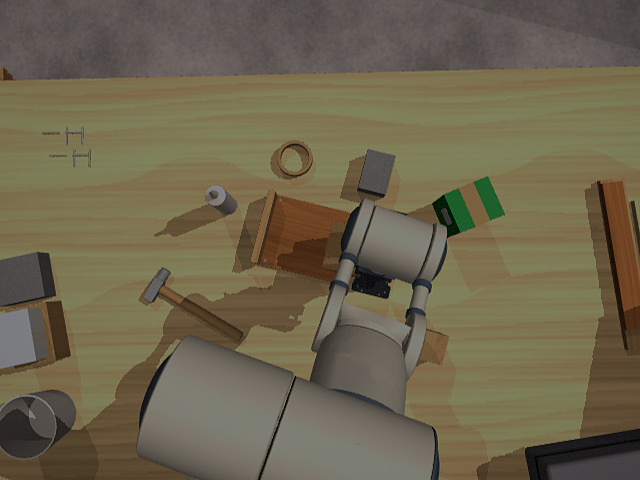

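Request:
send_rows(
  rows=[
    [0.3,0.0008,0.0031,0.0005,0,0,0],
    [0.3,0.0017,0.0062,0.001,0,0,0],
    [0.3,0.0025,0.0093,0.0013,0,0,0],
    [0.3,0.0033,0.0124,0.0016,0,0,0],
    [0.3,0.0042,0.0155,0.0018,0,0,0],
    [0.3,0.005,0.0186,0.002,0,0,0],
    [0.3,0.0058,0.0217,0.0021,0,0,0],
    [0.3,0.0067,0.0248,0.0022,0,0,0],
    [0.3,0.0067,0.0248,0.0022,0,0,0],
    [0.3,0.0067,0.0248,0.0022,0,0,0],
  ],
)

```text
time: 9.13
tcp_pos: [479.3, -88.3, 186.4]
tool_rot: [1.397, 1.076, -1.396]
ft_force: [0.1, 0.3, -0.2]
finger_gap: 59.2
```

Run:
```python
from h import *
st();snap('top','top9');snap('side','side9')
```

```text
t 9.13 tcp [479.3 -88.3 186.4] sv [  38.8 -485.9] F [ 0.09  0.33 -0.23] Fs 0.34 gap 59.2 toolx [ 0.  0. -1.] tooly yaw -14.8 q [-0.31  0.37  1.74  0.    1.03 -0.05]
```

View pics/side9.png

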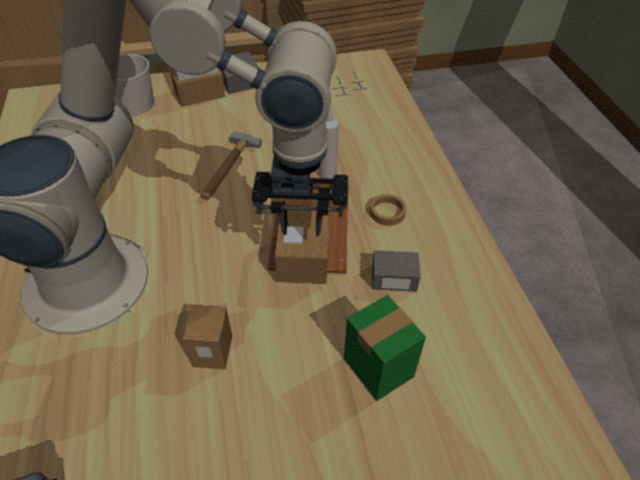

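View pics/top9.png

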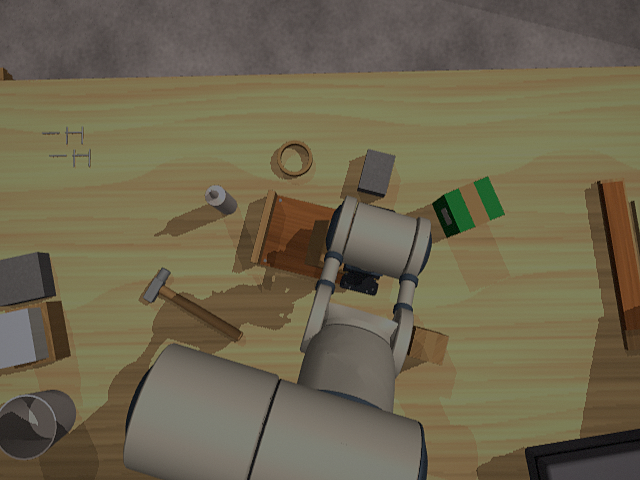

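Request:
send_rows(
  rows=[
    [0.3,0,0,0.02,0,0,0],
    [0.3,-0.0078,-0.029,0.03,0,0,0],
    [0.3,-0.0155,-0.058,0.03,0,0,0],
    [0.3,-0.0233,-0.087,0.03,0,0,0],
    [0.3,-0.0285,-0.106,0.03,0,0,0],
    [0.3,-0.0285,-0.106,0.03,0,0,0],
    [0.3,-0.0285,-0.106,0.03,0,0,0],
  ],
)

```text
time: 9.82
tcp_pos: [450.5, -195.4, 216.4]
tool_rot: [1.399, 1.074, -1.398]
ft_force: [0.4, 0.7, -0.2]
finger_gap: 59.6
```

Run:
```python
from h import *
st();snap('top','top10');snap('side','side10')
```

```text
t 9.82 tcp [ 450.5 -195.4  216.4] sv [ -72.1 -485.7] F [ 0.4  0.7 -0.2] Fs 0.78 gap 59.6 toolx [ 0.     0.001 -1.   ] tooly yaw -14.95 q [-0.53  0.33  1.7   0.    1.11 -0.27]
```

View pics/side10.png

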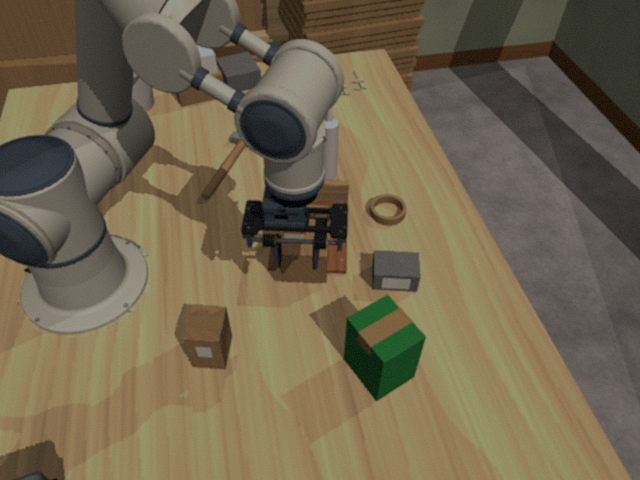

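View pics/top10.png

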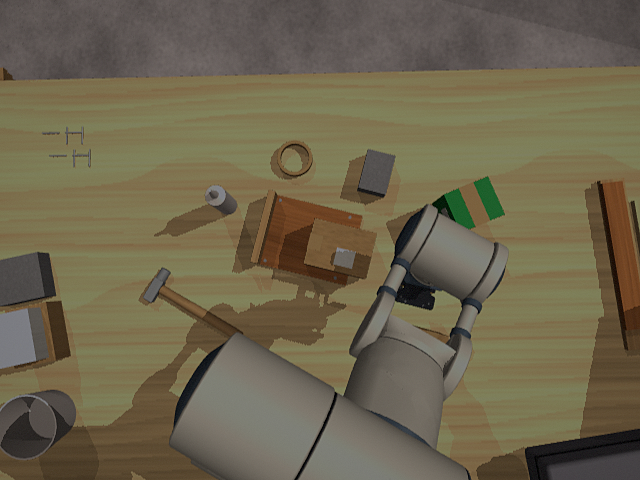

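The carton now lies on the board. In the top view its face, with the white label at (345,258), spans x 305–377, and its taped end points toward the fence. I'll measure its pose.

```bash
cat >> h.py <<'E'
def top(tag,u0=255,u1=385,v0=190,v1=300,z0=92,z1=122):
    C=cloud('top',np.load(f'pics/{tag}_d.npy'))[v0:v1,u0:u1].reshape(-1,3)
    C=C[(C[:,2]>z0)&(C[:,2]<z1)]
    A=np.c_[C[:,:2]@U,C[:,:2]@V];r=cv2.minAreaRect(A.astype(np.float32))
    n=np.linalg.lstsq(np.c_[A-A.mean(0),np.ones(len(A))],C[:,2],rcond=None)[0]
    print('n',len(C),'z',np.median(C[:,2]).round(1),'centre sv',np.round(r[0],1),'size',np.round(r[1],1),'ang',round(r[2],2),'tilt s,v',n[:2].round(3),'s range',np.percentile(A[:,0],[.5,99.5]).round(1))
E
python3 - <<'E'
from h import *
top('top10')
E
```

```text
n 3033 z 106.6 centre sv [  93.1 -483.7] size [150.8 110.8] ang 0.34 tilt s,v [0.001 0.002] s range [ 18.6 167.4]
```

Request:
send_rows(
  rows=[
    [0.3,0.0061,0.0227,-0.02,0,0,0],
    [0.3,0.0122,0.0454,-0.05,0,0,0],
    [0.3,0.0122,0.0454,-0.09,0,0,0],
    [0.3,0.0122,0.0454,-0.125,0,0,0],
    [0.3,0.0122,0.0454,-0.15,0,0,0],
    [0.3,0.0122,0.0454,-0.15,0,0,0],
    [0.3,0.0122,0.0454,-0.15,0,0,0],
  ],
)

```text
time: 10.5
tcp_pos: [462.6, -147.7, 66.0]
tool_rot: [1.397, 1.079, -1.398]
ft_force: [-0.3, 0.1, 1.1]
finger_gap: 59.9
```

Run:
```python
from h import *
turn((-15,))
```

```text
t 10.5 tcp [ 462.6 -147.7   66. ] sv [ -23. -485.] F [-0.33  0.09  1.06] Fs 0.0 gap 59.9 toolx [-0.002  0.002 -1.   ] tooly yaw -14.77 q [-0.43  0.56  1.86  0.    0.72 -0.18]
-15 [-0.0019 -0.0021 -0.004 ]
```

Request:
send_rows(
  rows=[
    [0.3,0.0026,0.0097,0,0,0,-0.004],
    [0.3,0.0052,0.0193,0,0,0,-0.004],
    [0.3,0.0067,0.0251,0,0,0,-0.004],
    [0.3,0.0083,0.0309,0,0,0,-0.004],
    [0.3,0.0098,0.0367,0,0,0,-0.004],
    [0.3,0.0114,0.0425,0,0,0,-0.004],
    [0.3,0.0129,0.0483,0,0,0,-0.004],
    [0.3,0.0145,0.0541,0,0,0,-0.004],
    [0.3,0.016,0.0599,0,0,0,-0.004],
    [0.3,0.0176,0.0657,0,0,0,-0.004],
    [0.3,0.0191,0.0715,0,0,0,-0.004],
    [0.3,0.0207,0.0773,0,0,0,-0.004],
    [0.3,0.0223,0.0831,0,0,0,-0.004],
    [0.3,0.0238,0.0889,0,0,0,-0.004],
    [0.3,0.0254,0.0947,0,0,0,-0.004],
    [0.3,0.0269,0.1005,0,0,0,-0.004],
    [0.3,0.0282,0.1053,0,0,0,-0.004],
    [0.3,0.0293,0.1092,0,0,0,-0.004],
    [0.3,0.0298,0.1111,0,0,0,-0.004],
    [0.3,0.0298,0.1111,0,0,0,-0.004],
  ],
)

```text
time: 12.17
tcp_pos: [492.3, -36.0, 65.9]
tool_rot: [1.4, 1.077, -1.4]
ft_force: [-0.0, -0.2, 0.1]
finger_gap: 59.6
```

Run:
```python
from h import *
st();snap('top','top11');top('top11')
```

```text
t 12.17 tcp [492.3 -36.   65.9] sv [  92.6 -484.9] F [-0.   -0.21  0.15] Fs -0.2 gap 59.6 toolx [-0.002  0.002 -1.   ] tooly yaw -14.99 q [-0.2   0.57  1.84  0.    0.73  0.06]
n 1442 z 106.7 centre sv [ 196.9 -482.9] size [130.2 110.4] ang 0.22 tilt s,v [0.009 0.001] s range [135.6 261.2]
```

View pics/top11.png

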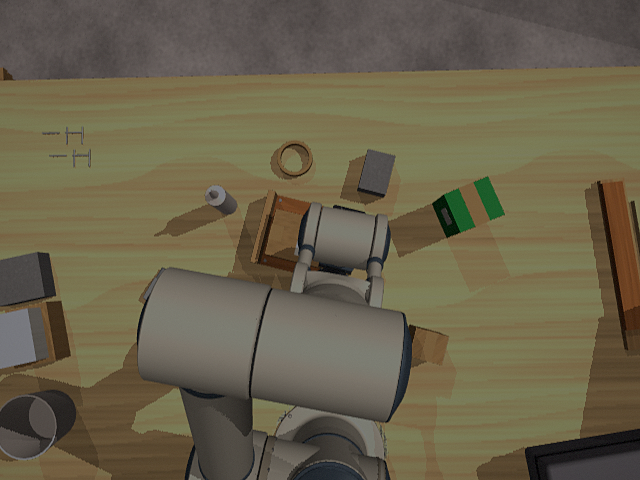

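Request:
send_rows(
  rows=[
    [0.3,0.0008,0.0029,0,0,0,0],
    [0.3,0.0016,0.0058,0,0,0,0],
    [0.3,0.0023,0.0087,0,0,0,0],
    [0.3,0.0028,0.0106,0,0,0,0],
    [0.3,0.0028,0.0106,0,0,0,0],
    [0.3,0.0028,0.0106,0,0,0,0],
  ],
)

```text
time: 12.72
tcp_pos: [495.1, -25.4, 65.9]
tool_rot: [1.4, 1.078, -1.4]
ft_force: [1.1, -0.4, 0.2]
finger_gap: 58.6
```

Run:
```python
from h import *
st();snap('top','top12');top('top12')
```

```text
t 12.72 tcp [495.1 -25.4  65.9] sv [ 103.6 -484.8] F [ 1.09 -0.42  0.16] Fs -0.12 gap 58.6 toolx [-0.002  0.003 -1.   ] tooly yaw -14.99 q [-0.17  0.57  1.84  0.    0.74  0.09]
n 1382 z 106.7 centre sv [ 208.  -482.7] size [109.8 129.5] ang 89.91 tilt s,v [ 0.005 -0.001] s range [146.7 272.3]
```

Request:
send_rows(
  rows=[
    [0.3,0.0001,0.0005,0,0,0,0],
    [0.3,0.0003,0.001,0,0,0,0],
    [0.3,0.0004,0.0014,0,0,0,0],
    [0.3,0.0005,0.0019,0,0,0,0],
    [0.3,0.0005,0.0019,0,0,0,0],
  ],
)

```text
time: 13.18
tcp_pos: [495.6, -23.6, 65.9]
tool_rot: [1.4, 1.077, -1.4]
ft_force: [-0.9, -3.8, -0.4]
finger_gap: 59.4
```

Request:
send_rows(
  rows=[
    [0.3,0.0001,0.0005,0,0,0,0],
    [0.3,0.0003,0.001,0,0,0,0],
    [0.3,0.0003,0.001,0,0,0,0],
  ],
)

```text
time: 13.43
tcp_pos: [495.9, -22.5, 65.9]
tool_rot: [1.4, 1.077, -1.4]
ft_force: [-1.1, -2.6, -0.0]
finger_gap: 59.1
```

Request:
send_rows(
  rows=[
    [0.3,0.0001,0.0005,0,0,0,0],
    [0.3,0.0003,0.001,0,0,0,0],
    [0.3,0.0003,0.001,0,0,0,0],
  ],
)

```text
time: 13.68
tcp_pos: [496.2, -21.4, 65.9]
tool_rot: [1.4, 1.078, -1.4]
ft_force: [-1.9, -2.7, 0.3]
finger_gap: 59.4
```

Request:
send_rows(
  rows=[
    [0.3,0.0001,0.0005,0,0,0,0],
    [0.3,0.0001,0.0005,0,0,0,0],
  ],
)

```text
time: 13.85
tcp_pos: [496.4, -21.2, 65.9]
tool_rot: [1.399, 1.077, -1.4]
ft_force: [-1.6, -10.0, -0.2]
finger_gap: 59.2
```

Request:
send_rows(
  rows=[
    [0.3,0.0001,0.0005,0,0,0,0],
    [0.3,0.0001,0.0005,0,0,0,0],
  ],
)

```text
time: 14.02
tcp_pos: [496.5, -21.3, 65.9]
tool_rot: [1.398, 1.077, -1.4]
ft_force: [-1.5, -11.7, 0.7]
finger_gap: 59.4
```

Request:
send_rows(
  rows=[
    [0.3,0.0001,0.0005,0,0,0,0],
    [0.3,0.0001,0.0005,0,0,0,0],
    [0.3,0.0001,0.0005,0,0,0,0],
    [0.3,0.0001,0.0005,0,0,0,0],
    [0.3,0.0001,0.0005,0,0,0,0],
    [0.3,0.0001,0.0005,0,0,0,0],
    [0.3,0.0001,0.0005,0,0,0,0],
  ],
)

```text
time: 14.6
tcp_pos: [496.6, -21.3, 65.9]
tool_rot: [1.397, 1.077, -1.4]
ft_force: [-1.9, -10.9, 0.8]
finger_gap: 59.1
```

Request:
send_rows(
  rows=[
    [0.3,0.0001,0.0005,0,0,0,0],
    [0.3,0.0001,0.0005,0,0,0,0],
    [0.3,0.0001,0.0005,0,0,0,0],
    [0.3,0.0001,0.0005,0,0,0,0],
    [0.3,0.0001,0.0005,0,0,0,0],
    [0.3,0.0001,0.0005,0,0,0,0],
    [0.3,0.0001,0.0005,0,0,0,0],
  ],
)

```text
time: 15.18
tcp_pos: [496.7, -21.3, 65.9]
tool_rot: [1.396, 1.076, -1.4]
ft_force: [-1.7, -10.9, 1.1]
finger_gap: 59.1
```

Run:
```python
from h import *
st();snap('top','top13');top('top13')
```

```text
t 15.18 tcp [496.7 -21.3  65.9] sv [ 108.  -485.3] F [ -1.68 -10.89   1.06] Fs -10.96 gap 59.1 toolx [-0.002 -0.    -1.   ] tooly yaw -14.87 q [-0.16  0.57  1.83 -0.    0.74  0.1 ]
n 1328 z 106.8 centre sv [ 210.5 -483. ] size [133.9 110.2] ang 0.24 tilt s,v [-0.002 -0.004] s range [151.2 276.3]
```

The push held at about 11 N for over a second. Now I retract, raise the tool and check.

Request:
send_rows(
  rows=[
    [0.3,-0.0013,-0.005,0,0,0,0],
    [0.3,-0.004,-0.015,0,0,0,0],
    [0.3,-0.0115,-0.043,0,0,0,0],
    [0.3,-0.02,-0.075,0.01,0,0,0],
    [0.3,-0.028,-0.105,0.04,0,0,0],
    [0.3,-0.034,-0.125,0.08,0,0,0],
    [0.3,-0.034,-0.125,0.12,0,0,0],
    [0.3,-0.034,-0.125,0.15,0,0,0],
    [0.3,-0.034,-0.125,0.15,0,0,0],
    [0.3,-0.034,-0.125,0.15,0,0,0],
  ],
)

```text
time: 16.07
tcp_pos: [463.2, -147.2, 217.6]
tool_rot: [1.398, 1.072, -1.398]
ft_force: [-0.1, 0.4, -0.4]
finger_gap: 59.1
```

Run:
```python
from h import *
st();snap('top','top14');top('top14');snap('side','side14')
C=cloud('top',np.load('pics/top14_d.npy'))
for n,(a,b,c,d_,z0,z1) in dict(smallbox=(350,400,145,200,40,70),tape=(265,320,135,185,10,40),sealant=(200,240,180,220,60,260),fence=(230,300,180,280,55,90)).items():
    X=C[c:d_,a:b].reshape(-1,3);X=X[(X[:,2]>z0)&(X[:,2]<z1)];r=cv2.minAreaRect(X[:,:2].astype(np.float32));print(n,np.round(r[0],1),np.round(r[1],1),r[2])
```

```text
t 16.07 tcp [ 463.2 -147.2  217.6] sv [ -22.3 -485.6] F [-0.07  0.4  -0.41] Fs 0.37 gap 59.1 toolx [ 0.001 -0.002 -1.   ] tooly yaw -14.92 q [-0.43  0.32  1.71 -0.    1.11 -0.17]
n 3000 z 106.6 centre sv [ 201.8 -483. ] size [150.5 110.1] ang 0.1 tilt s,v [ 0.    -0.002] s range [127.  275.9]
smallbox [ 680.2 -130.4] [ 69.9 101.3] 74.32844543457031
tape [725.7  72.5] [88.3 88.6] 48.54677963256836
sealant [609.8 243.7] [47.2 46.2] 89.31659698486328
fence [538.6 149.6] [203.9 118.5] 17.830047607421875
```

View pics/top14.png

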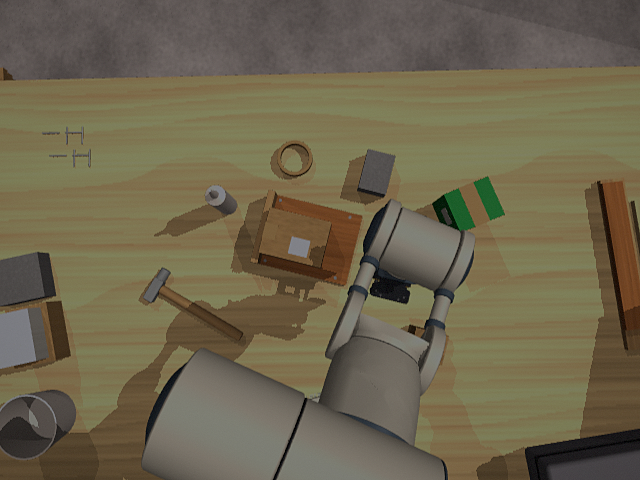

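View pics/side14.png

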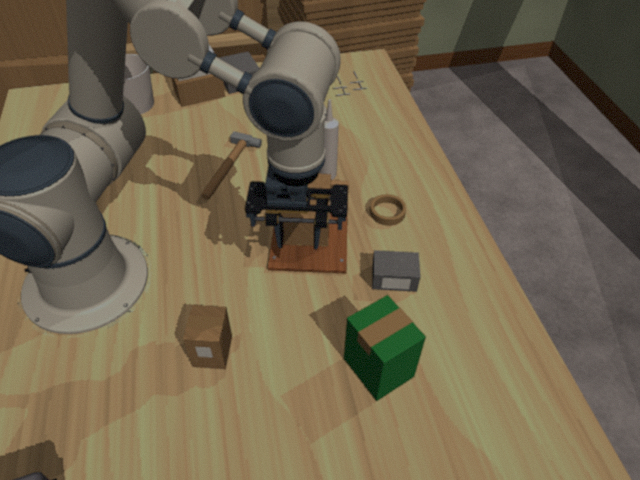

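The top view shows the carton (label at (300,246)) with its taped end touching the fence at (262,230), and the bystanders where they were. I'm handing the job in.

Run:
```python
from station import arm
print(arm.job_done())
```

```text
the job is handed in; nothing more can be done
None
```

The carton lies on its side on the board with its taped top against the fence. I handed the job in at about 16 s; no verdict is reported.

**What I did:** I pushed the carton square to the board's near edge with both fingertips and felt contact at about 9 N. I then tipped it slowly over the edge with a raised arc of the fingers. Once it lay flat, I slid it to the fence, pressed at about 11 N for a little over a second, and retracted clear.

**Last checks, from the top camera:**

| Check | Result |
|---|---|
| Top face height | 106.6 mm (107 expected) |
| Flatness | tilt within about 0.002 rad |
| Squareness to the fence | within about 0.01 rad |
| Taped end | at the fence face, measured at 276 mm against about 275.5 mm along the board's x direction |
| Offset from the board's middle line | about 9 mm |
| Highest force I read | about 12 N (readings only at the end of each move) |
| Sealant, tape, small box | within about 1 mm of their starting positions |

- **Hammer:** I only compared it by eye in the pictures, and it looks unmoved.
- **Fence re-measurement:** it failed because the mask also took in part of the carton, so the fence position is the one measured at the start.
- **Fence force:** I had no direct reading. It should be the 11 N push less the sliding friction of about 3 N, so roughly 8 N.

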